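Load and cock the table skittles launcher

TASK

Get the table skittles game ready for a shot: first push the ball carriage along its rail until it clicks into the notch in front of the spring plunger, in line with the rod. Then pull the plunger's upright wooden pull back, towards the robot, until its middle lines up with the brass marker finger beside it, and finish holding it there: do not let go, and do not move the marker. Leave the pins, the chess king and everything else on the table where they stand.

Things in the scene. Friction and masses are not known exactly. Their poses are not given: they have to be found in the camera images.
- board: wooden game board, fixed. Origin on the table, mid near face of its front wall; x away from the robot along the ball lane, y left, z up. Base 12 mm thick. Front wall x 0..12 mm, 60 high; playfield y +-200, side walls 40 high at y +-195. Apron x -160..0, y +-130. Carriage rail: two steel rods along y at x 32 and 68 mm, tops 26 mm above the table
- carriage (a joint): carriage place along the board's y, m: 0 = in the notch, in line with the plunger; starts at -0.11 to -0.065 (right), can run on to +0.045. About 0.5 N friction, stays where left. The notch is a sprung ball that drops between two bumps 7 mm either side of 0: passing a bump takes some 3 to 5 N, then it centres itself
- carriage_mid (a point): middle of the top of the ball carriage, 67 mm above the table: a pale wooden block 56 (x) by 50 mm (y), underside at 22 mm, made of two upright cheeks 12 mm thick with a captive 22 mm steel ball between them. The outer cheek faces lie 25 mm to each side along y. Axes as the board's
- lane_station (a point): where carriage_mid lies when the carriage is in the notch: 50 mm beyond the board's origin along its x, y = 0, 67 mm above the table; fixed to the board
- plunger: 9 mm steel rod through the front wall, centre 40 mm above the table, with an upright pale wood pull at its near end: 16 mm thick (x), 50 wide (y), 20 to 92 mm above the table (pinch it across x above 45 mm, clear of the rod). Origin under the pull. Home: pull's middle 60 mm before the wall; slides along board -x by up to 85 mm; spring 3 N at home, 1 N more per 10 mm
- pull_top (a point): middle of the top face of the pull, 92 mm above the table, on its dark centre line; axes as the board's
- mark_tip (a point): tip of the brass marker, a rider on a track 85 mm left of the rod whose 4 mm thin finger points at the pull, ends 40 mm left of the rod's centre line, top 52 mm above the table. The pull is at the mark when pull_top and mark_tip have equal x in the board's frame. Set 35 to 65 mm of pull from home; held by friction only
- pin0: turned light-wood skittle pin, 66 mm tall, 28 mm at its widest, standing on the playfield beyond the carriage rail; origin at the middle of its foot. Leave standing
- pin1: turned light-wood skittle pin, 66 mm tall, 28 mm at its widest, standing on the playfield beyond the carriage rail; origin at the middle of its foot. Leave standing
- pin2: turned light-wood skittle pin, 66 mm tall, 28 mm at its widest, standing on the playfield beyond the carriage rail; origin at the middle of its foot. Leave standing
- chess_king: dark turned wooden chess king, 81 mm tall, foot 32 mm across, standing on the apron to the right of the plunger; origin at the middle of its foot. Leave standing
- mug: white mug, 82 mm across, 95 mm tall, on the table to the left; origin at the middle of its foot. Leave alone
- dice_cup: dark wooden dice cup, 76 mm across, 100 mm tall, on the table to the left; origin at the middle of its foot. Leave alone
- remote: black remote control, 170 by 46 by 18 mm, lying on the table to the left; origin at the middle of its underside. Leave alone

How it is judged:
On the way, in this order (a step that is already met when the one before it is completed fails the run):
1. the carriage sits in the notch in line with the plunger, the plunger still at home (value of joint carriage between -0.004 and 0.004 m and x of plunger in the frame of board above -0.075 m), for 0.2 s.
2. the fingers hold the pull at the marker (x of pull_top in the frame of mark_tip between -0.006 and 0.006 m and contact force between the fingers and plunger above 2 N), for 0.3 s.
At the end, for the whole second after the job is handed in: The carriage is within 4 mm of its notch; the middle of the pull is within 6 mm of the marker along the board and still, held there by the fingers against the spring (more than 2 N); the marker is within 5 mm of where it was set; the program finishes while holding (all of step 2 and value of joint carriage between -0.004 and 0.004 m and linear speed of plunger below 0.01 m/s and distance of mark_tip from where it was at the start of the episode below 0.005 m); the arm keeps its last pose, push and grip.
It fails at once if the marker is moved more than 5 mm (distance of mark_tip from where it was at the start of the episode above 0.005 m).
It fails at once if a skittle pin is shifted more than 20 mm or tipped (distance of any of pin0, pin1, pin2 from where it was at the start of the episode above 0.02 m or angle between any of pin0, pin1, pin2's own z axis and vertical above 0.4 rad).
It fails at once if the chess king is shifted more than 20 mm or tipped (distance of chess_king from where it was at the start of the episode above 0.02 m or angle between chess_king's own z axis and vertical above 0.4 rad).
It fails at once if the mug, dice cup or remote is shifted more than 20 mm or tipped (distance of any of mug, dice_cup, remote from where it was at the start of the episode above 0.02 m or angle between any of mug, dice_cup, remote's own z axis and vertical above 0.4 rad).
It also fails if it takes over 42 s, if anything falls off the work surface, if the arm or the gripper's body presses on something with over 40 N, if the wrist force passes 120 N, or if a joint passes its speed limit or range.

ROBOT

A 7-joint arm with a two-finger parallel gripper is mounted at the origin on the work surface. World frame = base frame: x ahead of the robot, y to its left, z up, the work surface at z = 0. Lengths are in m, angles in rad, forces in N, time in s.
With the tool pointing down it reaches from about 0.4 to 0.85 m from the base axis. Payload 10.4 kg.
Tool frame: the origin (TCP) lies midway between the tips of the shut fingers; the grasp point (between the pads) lies 19 mm behind it; z points along the fingers, y is the line along which they close (so a half turn about z gives the same grasp; the last joint's range is limited). The gripper opens to 87 mm and grips with 3 to 60 N. Pads are 19 mm wide; open, the fingers measure 117 mm over their backs; the gripper's body (75 mm by 190 mm) begins 51 mm behind the grasp point.
Start: joints at [-1.27, 0.332, -0.065, 1.46, 0.022, 1.35, -0.088], TCP at [0.199, 0.593, 0.223] pointing down, gripper open.
Joint ranges: [-2.6, 2.6], [-0.5, 2.12], [-1.47, 1.34], [0.16, 2.42], [-1.27, 4.41], [0.06, 2.06], [-2.6, 2.6]. Speed limits (rad/s): [2.22, 2.22, 2.79, 2.79, 3.14, 3.14, 3.14].

INTERFACE

Orientations are given as a unit quaternion [x, y, z, w].
In Python, from bench import sensors, eyes, order gives the robot as it stands.
- The arm moves only by the tool arm_command, never from a script. Its argument "steps" is a list of rows, each an object with "rot": the turn, a rotation vector about the world's x, y, z in degrees, a list of three; "slide": the shift along the world's x, y, z in m, a list of three; "grip": the opening, from 0 (shut) to 1 (fully open). A call has exactly 8 rows; each row shifts and turns the commanded pose from where the row before left it; what a row does not reach is not made up. A row lasts 1/8 s, in which the tool goes at most 62.5 mm and 10.7 degrees, less where a joint would pass 70% of its speed; a pose out of reach is approached as far as the arm can. A call with a gripper value outside its range is refused whole. The fingers move at their own pace and stop on an object; "newtons" is the grip in N (left out, the last holds). Time passes only in rows, so rows that do not move let the fingers close, or fill a call up. It gives the time, the measured TCP pose, the force, the opening and the grip force at its end, in the units of the state.
- sensors.read_state(): the state, without advancing time (a new reading comes with each control period).
- eyes.camera(name): name is "scene" or "top"; returns a dict with "pixels" (400x640x3 uint8, red, green, blue), "intrinsics" (3x3 intrinsics, pixels), "k1" (the pictures are not rectified: a ray, as slopes to the right and down, at radius r is drawn at 1 + k1 r^2 times it, then the intrinsics apply), "pose" (4x4, takes a point from camera to world coordinates). Camera axes: x right, y down, z forward; pixel columns grow to the right and rows downward; lengths in m; the calibration is good to about 2 mm. A picture is of the moment at which its call begins. There is no depth.
- order.close_job(): hands the job in; it is judged then, once.
Trained networks look in a picture, given as the dict that the camera call returned (one of the last four; its "shot" number tells which), for a name from the list of things; names that differ only in an ending like _2 or _b are one class to them, and where a whole thing is asked for, a point or a joint stands for the part that bears it (a point fixed in the world has none). Each returns a list of dicts, best first, with "conf" (0 to 1); they miss things now and then, are a little off and sometimes report something else, mostly with a low value. They report only what shows in the picture. A call takes as long as a camera call.
- eyes.look_for(name, picture): "bbox" ([left, top, right, bottom] in pixels, round what is visible of it).
The state is a dict: "time": time; "joint_positions": joint angles; "joint_vel": joint speeds; "joint_torque": joint torques, N m; "ee_pos": TCP position; "eef_rot": TCP orientation; "ft_force": force on the tool from outside, world axes, zero at the start; "torque": the same for the moment, N m; "width": finger opening in m; "grip_force": force on a finger pad.
Only numpy, scipy, OpenCV 4.12 (cv2) and the standard library are available. Lean on these libraries where they do the work, as an engineer would, in place of code of your own. Each camera call takes 0.05 s, during which the arm holds its last target. There are 200 camera calls.

## Working session

There is one attempt and no reset: what is moved stays moved. The work goes in short steps, Python scripts to look and compute and a tool call to move; the robot and the scene stay as the last step left them, time stands still between calls to the robot, and variables do not carry over. Pictures are saved under pics/ and viewed, at most 10 in all, crops included, and the job is handed in when it is done.

Besides the shell and the picture viewer there is one more tool, called after ">>>" by a JSON object that holds its "api" and its "payload", one argument or row to a line. arm_command: Moves the arm, as the interface text tells. Its arguments: {"type":"object","properties":{"steps":{"type":"array","items":{"type":"object","properties":{"rot":{"type":"array","items":{"type":"number"}},"slide":{"type":"array","items":{"type":"number"}},"grip":{"type":"number"}}}},"newtons":{"type":"number"}},"required":["steps"]}

```bash
mkdir -p pics; cat > h.py <<'E'
import numpy as np,cv2
from bench import sensors,eyes,order
def proj(c,P):
    T=np.linalg.inv(np.array(c["pose"]));P=np.atleast_2d(P)
    q=P@T[:3,:3].T+T[:3,3];s=q[:,:2]/q[:,2:];r2=(s**2).sum(1,keepdims=True)
    s=s*(1+c["k1"]*r2);K=np.array(c["intrinsics"])
    return s*[K[0,0],K[1,1]]+K[:2,2]
def ray(c,uv):
    K=np.array(c["intrinsics"]);d=(np.array(uv,float)-K[:2,2])/[K[0,0],K[1,1]];s=d.copy()
    for _ in range(20): s=d/(1+c["k1"]*(s@s))
    T=np.array(c["pose"]);return T[:3,3],T[:3,:3]@np.r_[s,1]
def atz(c,uv,z):
    o,d=ray(c,uv);return o+d*(z-o[2])/d[2]
E
python3 - <<'E'
from h import *
for n in("scene","top"):
    c=eyes.camera(n);cv2.imwrite(f"pics/{n}0.png",np.array(c["pixels"])[:,:,::-1])
    print(n,np.round(c["pose"],3).tolist(),c["intrinsics"],c["k1"])
    for k in("board","carriage","plunger","mark_tip","chess_king","pin0","mug","dice_cup","remote"):
        print(k,[(np.round(d["bbox"]).tolist(),round(d["conf"],2)) for d in eyes.look_for(k,c)[:3]])
print(sensors.read_state())
E
```

```text
scene [[0.067, 0.534, -0.843, 1.506], [0.998, -0.019, 0.067, 0.128], [0.02, -0.845, -0.534, 0.721], [0.0, 0.0, 0.0, 1.0]] [[487.3910635    0.         326.77272017]
 [  0.         487.3910635  198.8616735 ]
 [  0.           0.           1.        ]] 0.03261964136781759
board [([92.0, 202.0, 342.0, 394.0], 0.76), ([197.0, 257.0, 211.0, 282.0], 0.36)]
carriage [([200.0, 230.0, 223.0, 263.0], 0.79)]
plunger [([253.0, 199.0, 270.0, 246.0], 0.93)]
mark_tip []
chess_king [([218.0, 190.0, 228.0, 222.0], 0.78)]
pin0 [([227.0, 269.0, 242.0, 299.0], 0.61), ([195.0, 257.0, 208.0, 283.0], 0.52), ([280.0, 264.0, 291.0, 289.0], 0.49)]
mug [([429.0, 167.0, 464.0, 209.0], 0.68)]
dice_cup [([197.0, 258.0, 211.0, 284.0], 0.71), ([429.0, 199.0, 466.0, 246.0], 0.7), ([92.0, 202.0, 345.0, 397.0], 0.4)]
remote [([368.0, 167.0, 396.0, 204.0], 0.67)]
top [[0.029, -0.986, 0.166, 0.338], [-1.0, -0.028, 0.009, 0.163], [-0.005, -0.166, -0.986, 1.152], [0.0, 0.0, 0.0, 1.0]] [[392.4565374    0.         323.22249701]
 [  0.         392.4565374  202.09759807]
 [  0.           0.           1.        ]] -0.09149179740
[... 472 characters left out ...]
6958211,  0.33219929, -0.06470135,  1.46008963,  0.02163428,
        1.34988432, -0.08848672]), 'joint_vel': array([ 1.28580816e-03,  1.73433994e-03,  1.05234195e-03, -1.11557217e-03,
        5.52469275e-04,  1.61014917e-03,  5.25405206e-05]), 'joint_torque': array([-5.90001782e-04, -6.23054051e+01,  2.41065648e-02, -3.90111387e+01,
       -6.10443531e-02,  3.12611496e-02,  3.38110920e-05]), 'ee_pos': array([0.19886821, 0.59255179, 0.22258094]), 'eef_rot': array([1.61188285e-01, 9.86923671e-01, 5.63240813e-05, 1.49510140e-05]), 'ft_force': array([-0.21764143, -0.3533614 , -0.19262149]), 'torque': array([-0.03915233, -0.01327227,  0.00242043]), 'grip_force': 0.0, 'width': 0.08696345638085937}
```

View pics/top0.png

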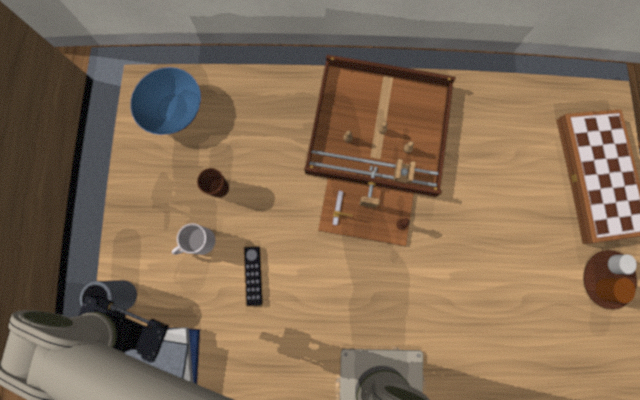

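View pics/scene0.png

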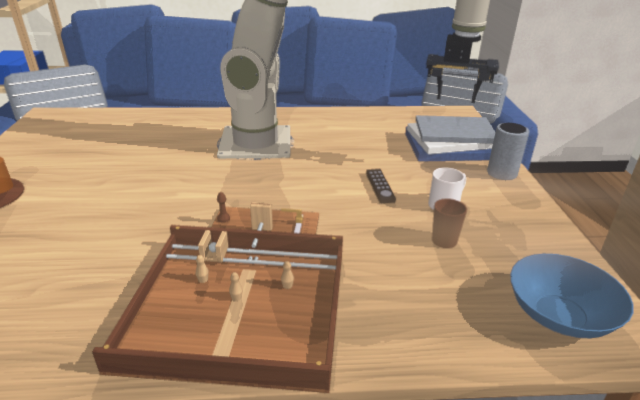

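The top view shows the board at (305-455, 54-245), carriage near (404,171), pull near (371,197), marker near (338,214) and king near (403,223). The scene view agrees with this. I'll zoom in on both.

```bash
python3 - <<'E'
import cv2
a=cv2.imread("pics/top0.png")[130:250,300:460];cv2.imwrite("pics/topz.png",cv2.resize(a,None,fx=5,fy=5,interpolation=cv2.INTER_CUBIC))
a=cv2.imread("pics/scene0.png")[180:300,150:350];cv2.imwrite("pics/scz.png",cv2.resize(a,None,fx=4,fy=4,interpolation=cv2.INTER_CUBIC))
E
```

```text
(no output)
```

View pics/topz.png

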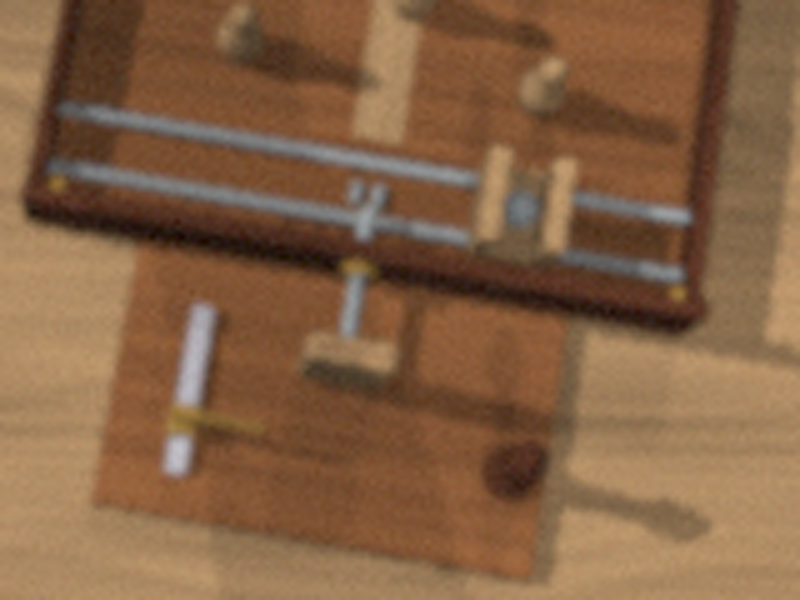

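View pics/scz.png

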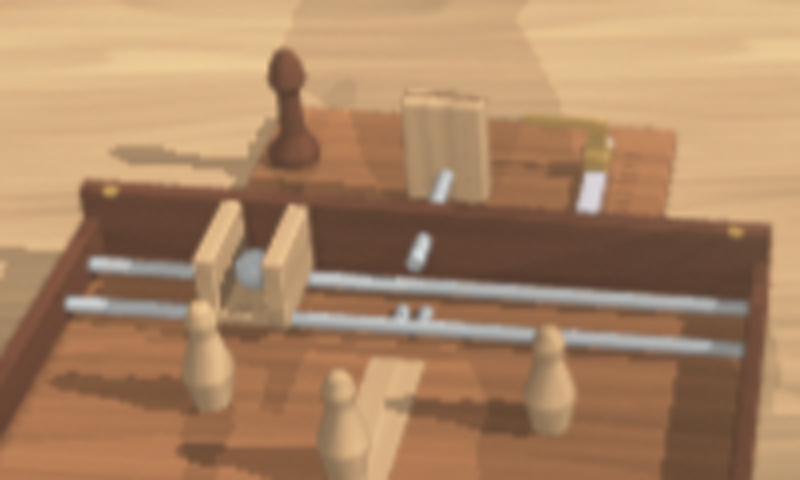

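The crops show the carriage cheeks at top-zoom (490,200) and (560,205), pull top at (350,352), finger tip at (265,428), apron near corners at (95,505) and (537,580), and wall screws at (58,184) and (678,293). I'll fit the board pose from these.

```bash
cat > fit.py <<'E'
from h import *
from scipy.optimize import least_squares
t=lambda u,v:((u+.5)/5-.5+300,(v+.5)/5-.5+130)
s=lambda u,v:((u+.5)/4-.5+150,(v+.5)/4-.5+180)
ct=eyes.camera("top");cs=eyes.camera("scene")
# p: x,y,yaw, screw y, mark x, carriage y
def pts(p):
    S=p[3];m=p[4];k=p[5]
    return [(0,t(95,505),(-.16,.13,.012)),(0,t(537,580),(-.16,-.13,.012)),(0,t(58,184),(.006,S,.06)),(0,t(678,293),(.006,-S,.06)),
    (0,t(350,352),(-.06,0,.092)),(0,t(265,428),(m,.04,.052)),(0,t(525,205),(.05,k,.056)),
    (1,s(110,190),(.006,-S,.06)),(1,s(736,232),(.006,S,.06)),(1,s(675,130),(-.16,.13,.012)),(1,s(403,96),(-.052,-.025,.092)),(1,s(487,100),(-.052,.025,.092)),
    (1,s(524,121),(m,.04,.052)),(1,s(208,258),(.078,k-.025,.067)),(1,s(279,262),(.078,k+.025,.067)),(1,s(312,212),(.022,k+.025,.067))]
def W(p,P):
    c,s_=np.cos(p[2]),np.sin(p[2]);P=np.array(P);return np.r_[p[0]+c*P[0]-s_*P[1],p[1]+s_*P[0]+c*P[1],P[2]]
def res(p): return np.concatenate([proj((ct,cs)[i],W(p,P))[0]-uv for i,uv,P in pts(p)])
r=least_squares(res,[.55,.05,-.17,.185,-.11,-.09],loss="soft_l1");p=r.x
if __name__=="__main__":
    print(np.round(p,4),np.degrees(p[2]));print(np.round(res(p).reshape(-1,2),1).tolist())
    for n,P in dict(carr=(.05,p[5],.067),lane=(.05,0,.067),pull=(-.06,0,.092),mark=(p[4],.04,.052)).items():print(n,W(p,P).round(4))
    for uv in(t(515,470),):print("king",atz(ct,uv,.06))
E
python3 fit.py
```

```text
[ 0.5877  0.0371 -0.1483  0.1806 -0.1043 -0.0841] -8.498635014074514
[[-1.5, -1.0], [-1.8, -0.4], [-1.5, 1.6], [-1.0, 1.6], [-0.0, -0.7], [-1.0, -0.7], [-1.7, -1.1], [-0.2, -1.5], [-0.3, -2.0], [-0.4, -0.7], [-2.0, 0.8], [-2.0, 1.1], [-0.7, -1.7], [-4.0, 0.1], [1.0, 0.6], [-0.6, -2.1]]
carr [ 0.6247 -0.0534  0.067 ]
lane [0.6372 0.0297 0.067 ]
pull [0.5284 0.046  0.092 ]
mark [0.4904 0.0921 0.052 ]
king [ 0.46760005 -0.05100456  0.06      ]
```

>>> {"api": "arm_command", "payload": {
  "steps": [
    {"slide": [0.026, -0.044, 0], "rot": [0, 0, -5], "grip": 0},
    {"slide": [0.026, -0.044, 0], "rot": [0, 0, -5], "grip": 0},
    {"slide": [0.026, -0.044, 0], "rot": [0, 0, -5], "grip": 0},
    {"slide": [0.026, -0.044, 0], "rot": [0, 0, -5], "grip": 0},
    {"slide": [0.026, -0.044, 0], "rot": [0, 0, -5], "grip": 0},
    {"slide": [0.026, -0.044, 0], "rot": [0, 0, -5], "grip": 0},
    {"slide": [0.026, -0.044, 0], "rot": [0, 0, -5], "grip": 0},
    {"slide": [0.026, -0.044, 0], "rot": [0, 0, -5], "grip": 0}
  ],
  "newtons": 30
}}

```text
time: 2.1
ee_pos: [0.4075, 0.239, 0.2229]
eef_rot: [0.49, 0.872, 0.0, 0.0]
ft_force: [0.9, -0.0, -0.9]
width: 0.0148
grip_force: 0.0
```

>>> {"api": "arm_command", "payload": {
  "steps": [
    {"slide": [0.026, -0.044, 0], "rot": [0, 0, -5], "grip": 0},
    {"slide": [0.026, -0.044, 0], "rot": [0, 0, -5], "grip": 0},
    {"slide": [0.026, -0.044, 0], "rot": [0, 0, -5], "grip": 0},
    {"slide": [0.026, -0.044, 0], "rot": [0, 0, -5], "grip": 0},
    {"slide": [0.026, -0.044, 0], "rot": [0, 0, -5], "grip": 0},
    {"slide": [0.026, -0.044, 0], "rot": [0, 0, -5], "grip": 0},
    {"slide": [0.026, -0.044, 0], "rot": [0, 0, -5], "grip": 0},
    {"slide": [0.026, -0.038, 0], "rot": [0, 0, -5], "grip": 0}
  ]
}}

```text
time: 3.1
ee_pos: [0.6156, -0.1071, 0.2228]
eef_rot: [0.759, 0.651, 0.0, 0.0]
ft_force: [-0.3, 1.4, 1.2]
width: 0.0006
grip_force: 0.0
```

```bash
python3 - <<'E'
from h import *
c=eyes.camera("scene");a=np.array(c["pixels"])[100:300,100:360,::-1].copy()
print(sensors.read_state()["ee_pos"])
cv2.imwrite("pics/sc1.png",cv2.resize(a,None,fx=3,fy=3,interpolation=cv2.INTER_CUBIC))
E
```

```text
[ 0.61675729 -0.11259487  0.22218603]
```

View pics/sc1.png

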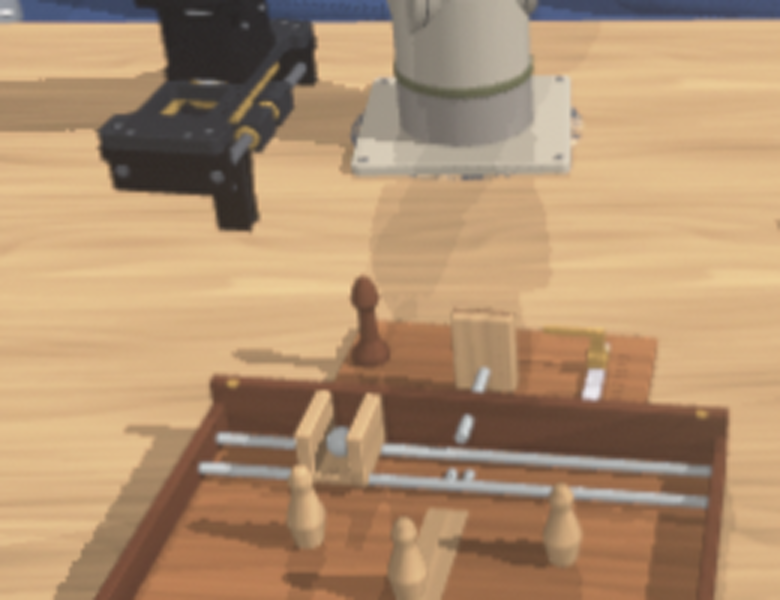

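Fingertip is at zoom (235,228), above and right of the carriage cheek at (312,430). The pin beside it has its foot at (307,548). I'll check the projection and pin clearance.

```bash
python3 - <<'E'
from h import *
import fit
p=fit.p;c=fit.cs
st=sensors.read_state();print(st["ee_pos"],st["ft_force"].round(1),proj(c,st["ee_pos"]),"seen",235/3+100-.3,228/3+100-.3)
T=lambda w:(np.array([[np.cos(p[2]),np.sin(p[2])],[-np.sin(p[2]),np.cos(p[2])]])@(w[:2]-p[:2])).round(3)
for f in((307,548),(408,598),(562,562)):print("pin",T(atz(c,(f[0]/3+100-.3,f[1]/3+100-.3-1),.012)))
w=fit.W(p,(.05,-.139,.045));print("target",w,"tcp in board",T(st["ee_pos"]))
t=eyes.camera("top");cv2.imwrite("pics/t1.png",cv2.resize(np.array(t["pixels"])[130:250,300:460,::-1],None,fx=5,fy=5,interpolation=cv2.INTER_CUBIC))
print(proj(t,st["ee_pos"]))
E
```

```text
[ 0.61503389 -0.10804071  0.22203696] [-0.4 -0.   0.4] [[178.15447483 174.30669603]] seen 178.0333333333333 175.7
pin [ 0.133 -0.089]
pin [ 0.175 -0.006]
pin [0.13  0.092]
target [ 0.61661287 -0.10773369  0.045     ] tcp in board [ 0.048 -0.14 ]
[[437.8761386  157.39389911]]
```

>>> {"api": "arm_command", "payload": {
  "steps": [
    {"slide": [0.001, 0, -0.03], "grip": 0},
    {"slide": [0, 0, -0.03], "grip": 0},
    {"slide": [0, 0, -0.03], "grip": 0},
    {"slide": [0, 0, -0.03], "grip": 0},
    {"slide": [0, 0, -0.03], "grip": 0},
    {"slide": [0, 0, -0.015], "grip": 0},
    {"slide": [0, 0, -0.012], "grip": 0},
    {"slide": [0, 0, 0], "grip": 0}
  ]
}}

```text
schema error: expected keys rot, slide, grip
```

>>> {"api": "arm_command", "payload": {
  "steps": [
    {"slide": [0.001, 0, -0.03], "rot": [0, 0, 0], "grip": 0},
    {"slide": [0, 0, -0.03], "rot": [0, 0, 0], "grip": 0},
    {"slide": [0, 0, -0.03], "rot": [0, 0, 0], "grip": 0},
    {"slide": [0, 0, -0.03], "rot": [0, 0, 0], "grip": 0},
    {"slide": [0, 0, -0.03], "rot": [0, 0, 0], "grip": 0},
    {"slide": [0, 0, -0.015], "rot": [0, 0, 0], "grip": 0},
    {"slide": [0, 0, -0.012], "rot": [0, 0, 0], "grip": 0},
    {"slide": [0, 0, 0], "rot": [0, 0, 0], "grip": 0}
  ]
}}

```text
time: 4.3
ee_pos: [0.6157, -0.1051, 0.0455]
eef_rot: [0.758, 0.653, -0.0, -0.0]
ft_force: [0.2, -0.5, 1.1]
width: 0.0003
grip_force: 0.0
```

>>> {"api": "arm_command", "payload": {
  "steps": [
    {"slide": [0.0016, 0.0105, 0], "rot": [0, 0, 0], "grip": 0},
    {"slide": [0.0016, 0.0105, 0], "rot": [0, 0, 0], "grip": 0},
    {"slide": [0.0016, 0.0105, 0], "rot": [0, 0, 0], "grip": 0},
    {"slide": [0.0016, 0.0105, 0], "rot": [0, 0, 0], "grip": 0},
    {"slide": [0.0016, 0.0105, 0], "rot": [0, 0, 0], "grip": 0},
    {"slide": [0.0016, 0.0105, 0], "rot": [0, 0, 0], "grip": 0},
    {"slide": [0.0016, 0.0105, 0], "rot": [0, 0, 0], "grip": 0},
    {"slide": [0.0016, 0.0105, 0], "rot": [0, 0, 0], "grip": 0}
  ]
}}

```text
time: 5.3
ee_pos: [0.6287, -0.0208, 0.0455]
eef_rot: [0.758, 0.652, 0.0, 0.0]
ft_force: [-0.5, -1.1, -0.3]
width: 0.0008
grip_force: 0.4
```

```bash
cat > look.py <<'E'
import sys
from h import *
n=sys.argv[1];st=sensors.read_state();print(st["time"],st["ee_pos"].round(4),st["ft_force"].round(2))
a=[]
for k,(y,x) in (("top",(130,320)),("scene",(185,180))):
    c=eyes.camera(k);a.append(cv2.resize(np.array(c["pixels"])[y:y+75,x:x+120,::-1],None,fx=5 if k=="scene" else 5,fy=4,interpolation=cv2.INTER_CUBIC))
cv2.imwrite(f"pics/{n}.png",np.vstack(a))
E
python3 look.py a1
```

```text
5.3 [ 0.6287 -0.0208  0.0455] [-0.51 -1.06 -0.27]
```

View pics/a1.png

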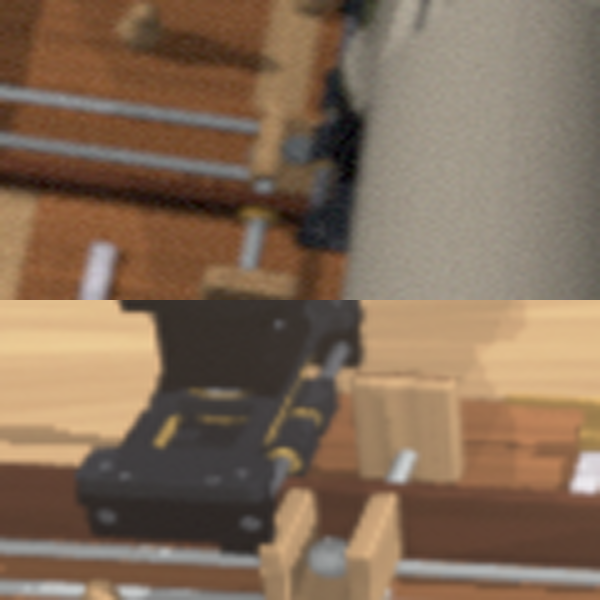

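Carriage has followed, with the ball at about zoom (297,150) against the rod at (262,185), so roughly 18 mm remain. I'll push slowly and watch the force.

>>> {"api": "arm_command", "payload": {
  "steps": [
    {"slide": [0.0002, 0.0015, 0], "rot": [0, 0, 0], "grip": 0},
    {"slide": [0.0002, 0.0015, 0], "rot": [0, 0, 0], "grip": 0},
    {"slide": [0.0002, 0.0015, 0], "rot": [0, 0, 0], "grip": 0},
    {"slide": [0.0002, 0.0015, 0], "rot": [0, 0, 0], "grip": 0},
    {"slide": [0.0002, 0.0015, 0], "rot": [0, 0, 0], "grip": 0},
    {"slide": [0.0002, 0.0015, 0], "rot": [0, 0, 0], "grip": 0},
    {"slide": [0, 0, 0], "rot": [0, 0, 0], "grip": 0},
    {"slide": [0, 0, 0], "rot": [0, 0, 0], "grip": 0}
  ]
}}

```text
time: 6.4
ee_pos: [0.6298, -0.0131, 0.0456]
eef_rot: [0.758, 0.652, -0.0, 0.0]
ft_force: [0.5, -3.4, 0.0]
width: 0.0002
grip_force: 1.8
```

>>> {"api": "arm_command", "payload": {
  "steps": [
    {"slide": [0.0002, 0.001, 0], "rot": [0, 0, 0], "grip": 0},
    {"slide": [0.0001, 0.001, 0], "rot": [0, 0, 0], "grip": 0},
    {"slide": [0, 0, 0], "rot": [0, 0, 0], "grip": 0},
    {"slide": [0, 0, 0], "rot": [0, 0, 0], "grip": 0},
    {"slide": [0, 0, 0], "rot": [0, 0, 0], "grip": 0},
    {"slide": [0, 0, 0], "rot": [0, 0, 0], "grip": 0},
    {"slide": [0, 0, 0], "rot": [0, 0, 0], "grip": 0},
    {"slide": [0, 0, 0], "rot": [0, 0, 0], "grip": 0}
  ]
}}

```text
time: 7.4
ee_pos: [0.6301, -0.0105, 0.0456]
eef_rot: [0.758, 0.652, 0.0, 0.0]
ft_force: [-1.1, 0.3, 0.5]
width: -0.0002
grip_force: 0.0
```

>>> {"api": "arm_command", "payload": {
  "steps": [
    {"slide": [-0.001, -0.008, 0], "rot": [0, 0, 0], "grip": 0},
    {"slide": [0, 0, 0.03], "rot": [0, 0, 0], "grip": 0},
    {"slide": [0, 0, 0.03], "rot": [0, 0, 0], "grip": 0},
    {"slide": [0, 0, 0.03], "rot": [0, 0, 0], "grip": 0.5},
    {"slide": [-0.03, 0.02, 0], "rot": [0, 0, 0], "grip": 0.5},
    {"slide": [-0.03, 0.02, 0], "rot": [0, 0, 0], "grip": 0.5},
    {"slide": [-0.03, 0.015, 0], "rot": [0, 0, 0], "grip": 0.5},
    {"slide": [-0.01, 0.009, 0], "rot": [0, 0, 0], "grip": 0.5}
  ]
}}

```text
time: 8.4
ee_pos: [0.528, 0.0459, 0.1357]
eef_rot: [0.758, 0.653, 0.0, -0.0]
ft_force: [0.4, 0.3, -0.4]
width: 0.04
grip_force: 0.0
```

```bash
python3 look.py a2
```

```text
8.4 [0.528  0.0459 0.1357] [ 0.37  0.27 -0.38]
```

View pics/a2.png

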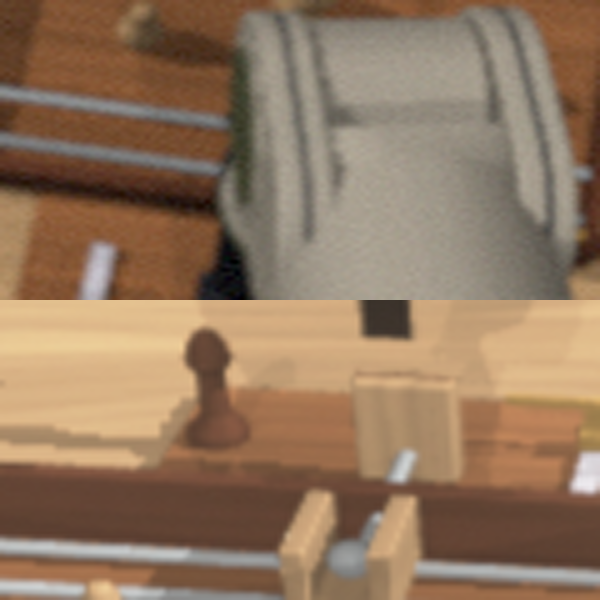

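```bash
python3 - <<'E'
from h import *
import fit
p=fit.p;c=fit.cs
a=np.array(c["pixels"])[195:270,225:300,::-1]
a=cv2.resize(a,None,fx=8,fy=8,interpolation=cv2.INTER_CUBIC)
z=lambda q:np.round((q-[225,195]+.5)*8-.5).astype(int)
# offset from pull top corners and lower pull
off=np.array([1.0,1.2]);b=a.copy()
def L(A,B,col):
    q=z(proj(c,[fit.W(p,A),fit.W(p,B)])+off);cv2.line(b,tuple(map(int,q[0])),tuple(map(int,q[1])),col,1)
L((-.06,0,.04),(.08,0,.04),(0,0,255))
for y in(-.025,.025):
    L((.022,y,.067),(.078,y,.067),(0,255,0)); L((.078,y,.067),(.078,y,.022),(0,255,0)); L((-.052,y,.092),(-.052,y,.05),(255,0,0))
L((-.052,-.025,.092),(-.052,.025,.092),(255,0,0));L((.012,-.025,.06),(.012,.08,.06),(255,0,0))
q=z(proj(c,[fit.W(p,(.05,0,.04))])+off)[0];cv2.circle(b,tuple(map(int,q)),18,(0,255,255),1)
cv2.imwrite("pics/ov.png",b)
E
```

```text
(no output)
```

View pics/ov.png

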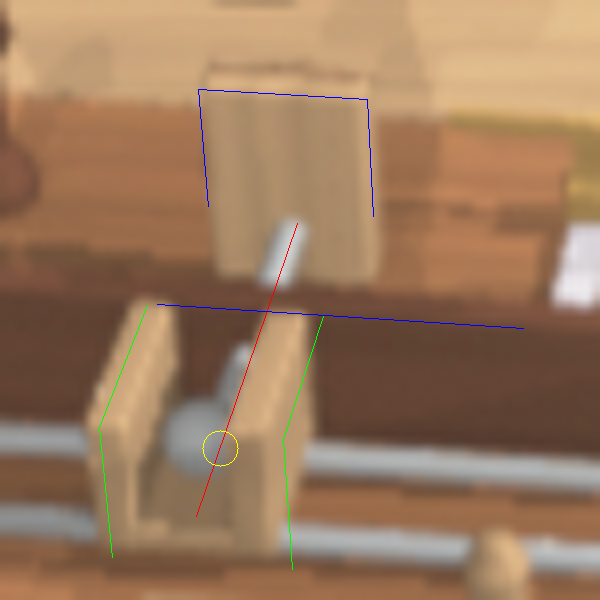

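The ball (203,437) sits slightly left of the rod line (238,372), so the carriage may be a few mm short. I'll go back and probe it with a gentle push.

>>> {"api": "arm_command", "payload": {
  "steps": [
    {"slide": [0.01, -0.009, 0], "rot": [0, 0, 0], "grip": 0},
    {"slide": [0.03, -0.015, 0], "rot": [0, 0, 0], "grip": 0},
    {"slide": [0.03, -0.02, 0], "rot": [0, 0, 0], "grip": 0},
    {"slide": [0.03, -0.02, 0], "rot": [0, 0, 0], "grip": 0},
    {"slide": [0, 0, -0.03], "rot": [0, 0, 0], "grip": 0},
    {"slide": [0, 0, -0.03], "rot": [0, 0, 0], "grip": 0},
    {"slide": [0, 0, -0.03], "rot": [0, 0, 0], "grip": 0},
    {"slide": [0.001, 0.007, 0], "rot": [0, 0, 0], "grip": 0}
  ]
}}

```text
time: 9.6
ee_pos: [0.6292, -0.0135, 0.0431]
eef_rot: [0.759, 0.652, -0.002, -0.001]
ft_force: [-0.2, -0.4, 0.1]
width: 0.0006
grip_force: 0.0
```

>>> {"api": "arm_command", "payload": {
  "steps": [
    {"slide": [0.0001, 0.001, 0], "rot": [0, 0, 0], "grip": 0},
    {"slide": [0.0001, 0.001, 0], "rot": [0, 0, 0], "grip": 0},
    {"slide": [0, 0, 0], "rot": [0, 0, 0], "grip": 0},
    {"slide": [0, 0, 0], "rot": [0, 0, 0], "grip": 0},
    {"slide": [0, 0, 0], "rot": [0, 0, 0], "grip": 0},
    {"slide": [0, 0, 0], "rot": [0, 0, 0], "grip": 0},
    {"slide": [0, 0, 0], "rot": [0, 0, 0], "grip": 0},
    {"slide": [0, 0, 0], "rot": [0, 0, 0], "grip": 0}
  ]
}}

```text
time: 10.6
ee_pos: [0.6303, -0.0095, 0.0456]
eef_rot: [0.758, 0.652, 0.0, 0.0]
ft_force: [0.1, -0.0, 0.1]
width: 0.0007
grip_force: 0.0
```

>>> {"api": "arm_command", "payload": {
  "steps": [
    {"slide": [0.0002, 0.001, 0], "rot": [0, 0, 0], "grip": 0},
    {"slide": [0.0001, 0.001, 0], "rot": [0, 0, 0], "grip": 0},
    {"slide": [0, 0, 0], "rot": [0, 0, 0], "grip": 0},
    {"slide": [0, 0, 0], "rot": [0, 0, 0], "grip": 0},
    {"slide": [0, 0, 0], "rot": [0, 0, 0], "grip": 0},
    {"slide": [0, 0, 0], "rot": [0, 0, 0], "grip": 0},
    {"slide": [0, 0, 0], "rot": [0, 0, 0], "grip": 0},
    {"slide": [0, 0, 0], "rot": [0, 0, 0], "grip": 0}
  ]
}}

```text
time: 11.6
ee_pos: [0.6307, -0.0075, 0.0456]
eef_rot: [0.758, 0.652, 0.0, 0.0]
ft_force: [-0.4, -0.3, 0.2]
width: 0.0007
grip_force: 0.0
```

>>> {"api": "arm_command", "payload": {
  "steps": [
    {"slide": [0.0002, 0.001, 0], "rot": [0, 0, 0], "grip": 0},
    {"slide": [0.0001, 0.001, 0], "rot": [0, 0, 0], "grip": 0},
    {"slide": [0, 0, 0], "rot": [0, 0, 0], "grip": 0},
    {"slide": [0, 0, 0], "rot": [0, 0, 0], "grip": 0},
    {"slide": [0, 0, 0], "rot": [0, 0, 0], "grip": 0},
    {"slide": [0, 0, 0], "rot": [0, 0, 0], "grip": 0},
    {"slide": [0, 0, 0], "rot": [0, 0, 0], "grip": 0},
    {"slide": [0, 0, 0], "rot": [0, 0, 0], "grip": 0}
  ]
}}

```text
time: 12.6
ee_pos: [0.6309, -0.0055, 0.0456]
eef_rot: [0.758, 0.652, 0.0, 0.0]
ft_force: [-0.6, 0.5, -0.3]
width: 0.0004
grip_force: 0.0
```

>>> {"api": "arm_command", "payload": {
  "steps": [
    {"slide": [0.0002, 0.001, 0], "rot": [0, 0, 0], "grip": 0},
    {"slide": [0, 0, 0], "rot": [0, 0, 0], "grip": 0},
    {"slide": [0, 0, 0], "rot": [0, 0, 0], "grip": 0},
    {"slide": [0, 0, 0], "rot": [0, 0, 0], "grip": 0},
    {"slide": [0, 0, 0], "rot": [0, 0, 0], "grip": 0},
    {"slide": [0, 0, 0], "rot": [0, 0, 0], "grip": 0},
    {"slide": [0, 0, 0], "rot": [0, 0, 0], "grip": 0},
    {"slide": [0, 0, 0], "rot": [0, 0, 0], "grip": 0}
  ]
}}

```text
time: 13.6
ee_pos: [0.6311, -0.0047, 0.0456]
eef_rot: [0.758, 0.652, -0.0, 0.0]
ft_force: [-1.7, -2.3, 0.1]
width: 0.0005
grip_force: 1.5
```

Contact came only after the carriage had jumped about 6.5 mm ahead, at finger y_board = -34.9 mm (expected -34.5). So it is seated in the notch. Next I'll move to the pull.

>>> {"api": "arm_command", "payload": {
  "steps": [
    {"slide": [-0.001, -0.01, 0], "rot": [0, 0, 0], "grip": 0},
    {"slide": [0, 0, 0.03], "rot": [0, 0, 0], "grip": 0},
    {"slide": [0, 0, 0.03], "rot": [0, 0, 0], "grip": 0},
    {"slide": [0, 0, 0.03], "rot": [0, 0, 0], "grip": 0.5},
    {"slide": [-0.03, 0.02, 0], "rot": [0, 0, 0], "grip": 0.5},
    {"slide": [-0.03, 0.02, 0], "rot": [0, 0, 0], "grip": 0.5},
    {"slide": [-0.03, 0.015, 0], "rot": [0, 0, 0], "grip": 0.5},
    {"slide": [-0.012, 0.006, 0], "rot": [0, 0, 0], "grip": 0.5}
  ]
}}

```text
time: 14.6
ee_pos: [0.5271, 0.0475, 0.1357]
eef_rot: [0.757, 0.653, 0.0, -0.0]
ft_force: [0.4, 0.4, 0.4]
width: 0.04
grip_force: 0.0
```

>>> {"api": "arm_command", "payload": {
  "steps": [
    {"slide": [0, 0, -0.02], "rot": [0, 0, 0], "grip": 0.5},
    {"slide": [0, 0, -0.02], "rot": [0, 0, 0], "grip": 0.5},
    {"slide": [0, 0, -0.02], "rot": [0, 0, 0], "grip": 0.5},
    {"slide": [0, 0, -0.02], "rot": [0, 0, 0], "grip": 0.5},
    {"slide": [0, 0, 0], "rot": [0, 0, 0], "grip": 0.15},
    {"slide": [0, 0, 0], "rot": [0, 0, 0], "grip": 0.0},
    {"slide": [0, 0, 0], "rot": [0, 0, 0], "grip": 0.0},
    {"slide": [0, 0, 0], "rot": [0, 0, 0], "grip": 0.0}
  ],
  "newtons": 30
}}

```text
time: 15.6
ee_pos: [0.5284, 0.0466, 0.0563]
eef_rot: [0.758, 0.652, 0.0, -0.0]
ft_force: [-1.6, -0.0, 4.4]
width: 0.0152
grip_force: 30.0
```

>>> {"api": "arm_command", "payload": {
  "steps": [
    {"slide": [-0.006, 0.0009, 0], "rot": [0, 0, 0], "grip": 0.0},
    {"slide": [-0.006, 0.0009, 0], "rot": [0, 0, 0], "grip": 0.0},
    {"slide": [-0.006, 0.0009, 0], "rot": [0, 0, 0], "grip": 0.0},
    {"slide": [-0.006, 0.0009, 0], "rot": [0, 0, 0], "grip": 0.0},
    {"slide": [-0.006, 0.0009, 0], "rot": [0, 0, 0], "grip": 0.0},
    {"slide": [-0.006, 0.0009, 0], "rot": [0, 0, 0], "grip": 0.0},
    {"slide": [-0.006, 0.0009, 0], "rot": [0, 0, 0], "grip": 0.0},
    {"slide": [-0.0015, 0.0002, 0], "rot": [0, 0, 0], "grip": 0.0}
  ]
}}

```text
time: 16.6
ee_pos: [0.4856, 0.0532, 0.0563]
eef_rot: [0.758, 0.652, 0.001, 0.001]
ft_force: [7.3, -0.4, 2.5]
width: 0.0156
grip_force: 30.0
```

```bash
python3 - <<'E'
from h import *
import fit
p=fit.p;st=sensors.read_state();w=st["ee_pos"];print(w.round(4),st["ft_force"].round(1),st["width"],st["grip_force"])
R=np.array([[np.cos(p[2]),np.sin(p[2])],[-np.sin(p[2]),np.cos(p[2])]]);print("pull board",R@(w[:2]-p[:2]))
out=[]
for k,c,(x,y) in(("top",fit.ct,(325,180)),("scene",fit.cs,(235,180))):
    a=cv2.resize(np.array(c["pixels"])[y:y+50,x:x+80,::-1],None,fx=8,fy=6,interpolation=cv2.INTER_CUBIC)
    # line through pull middle along board y at z .052 : draw at y .03...085
    q=proj(c,[np.r_[w[:2]+R.T@np.array([0,d]),.052] for d in(.04,.085)])
    q=((q-[x,y]+.5)*[8,6]).round().astype(int).tolist();cv2.line(a,q[0],q[1],(0,0,255),1);print(k,q);out.append(a)
cv2.imwrite("pics/fin.png",np.vstack(out))
E
```

```text
[0.4856 0.0532 0.0563] [ 7.  -0.6  3.6] 0.016357306319745316 30.00661001773551
pull board [-0.10337398  0.00076812]
top [[215, 208], [90, 191]]
scene [[365, 173], [509, 180]]
```

View pics/fin.png

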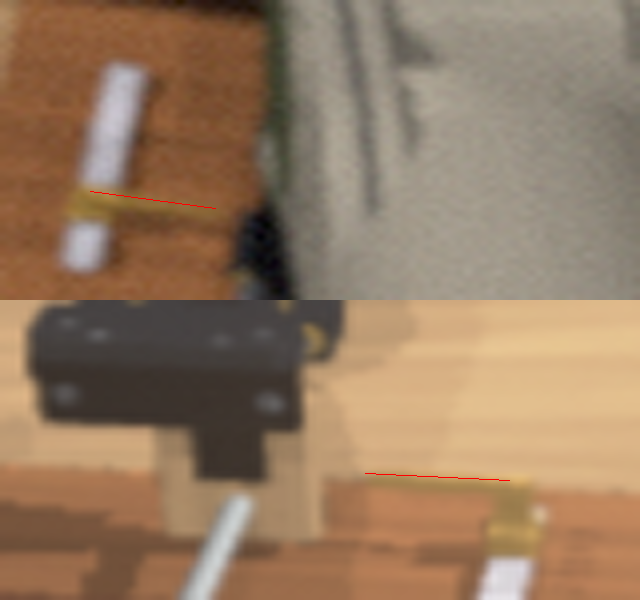

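```bash
python3 - <<'E'
from h import *
import fit
p=fit.p;w=sensors.read_state()["ee_pos"];c=fit.cs
R=np.array([[np.cos(p[2]),np.sin(p[2])],[-np.sin(p[2]),np.cos(p[2])]])
f=lambda v,z:((proj(c,np.r_[w[:2]+R.T@np.array(v),z])[0]-[235,180]+.5)*[8,6]+[0,180*0+300]).round(1)
print("pull bottom",f((.008,-.025),.02),f((.008,.025),.02),"per mm x",(f((.001,.04),.052)-f((0,.04),.052)),"top corners",f((.008,-.025),.092),f((.008,.025),.092))
print("finger edges",f((.002,.06),.052),f((-.002,.06),.052),"home pull top, scz px")
h=np.array([.5284,.0466]);
for d in((.008,-.025),(.008,.025),(-.008,-.025),(-.008,.025)):print(((proj(c,np.r_[h+R.T@np.array(d),.092])[0]-[150,180]+.5)*4).round(1))
a=np.array(c["pixels"]).astype(int)
print("streak col px 290 (R-B,v195..217)",[(v,a[v,288:293].mean(0).round().astype(int).tolist()) for v in range(203,217)])
E
```

```text
pull bottom [158.6 538.3] [316.6 545.7] per mm x [-0.6  1.3] top corners [144.5 392. ] [307.6 399.4]
finger edges [428.1 479.1] [430.  473.8] home pull top, scz px
[396.5  99.8]
[480.6 105. ]
[402.3  85.2]
[485.5  90.3]
streak col px 290 (R-B,v195..217) [(203, [218, 181, 134]), (204, [218, 180, 134]), (205, [215, 176, 131]), (206, [215, 177, 132]), (207, [219, 181, 135]), (208, [217, 177, 126]), (209, [203, 162, 106]), (210, [175, 140, 87]), (211, [165, 128, 81]), (212, [176, 128, 86]), (213, [185, 129, 89]), (214, [189, 131, 91]), (215, [190, 132, 91]), (216, [185, 129, 89])]
```

The drawn line and the finger agree within 1-2 mm in both views: the top finger runs (90,200) to (215,211), and in the scene view it is at about (440,482). The 7 N spring force also matches about 43 mm of pull. I'll hold briefly, then hand in.

>>> {"api": "arm_command", "payload": {
  "steps": [
    {"slide": [0, 0, 0], "rot": [0, 0, 0], "grip": 0},
    {"slide": [0, 0, 0], "rot": [0, 0, 0], "grip": 0},
    {"slide": [0, 0, 0], "rot": [0, 0, 0], "grip": 0},
    {"slide": [0, 0, 0], "rot": [0, 0, 0], "grip": 0},
    {"slide": [0, 0, 0], "rot": [0, 0, 0], "grip": 0},
    {"slide": [0, 0, 0], "rot": [0, 0, 0], "grip": 0},
    {"slide": [0, 0, 0], "rot": [0, 0, 0], "grip": 0},
    {"slide": [0, 0, 0], "rot": [0, 0, 0], "grip": 0}
  ]
}}

```text
time: 17.8
ee_pos: [0.4858, 0.0531, 0.0563]
eef_rot: [0.758, 0.652, 0.001, 0.001]
ft_force: [7.1, -0.4, 4.2]
width: 0.0158
grip_force: 30.0
```

```bash
python3 -c "
from bench import order
print(order.close_job())"
```

```text
the job is handed in; nothing more can be done
None
```

I handed the job in at about 18 s with the carriage clicked into its notch and the pull held about 43 mm back, which I estimate is within 1–3 mm of the marker; no verdict was returned.

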